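# Wind the cheese up to the slice stop

## Task

Something from the pantry has been left standing in the cheese feeder's track, between the cheese and the orange stop: first move it out of the track and leave it standing upright on the counter, clear of the feeder. Then wind the handwheel clockwise until the blue pusher has slid the cheese squarely up against the orange stop, and let go. Move the cheese and pusher only by the wheel, never by touching them; never let the cheese run into the thing in the track, keep the other pantry goods upright and out of the track, and leave the oil bottle and mug where they are.

Things in the scene. Friction and masses are not known exactly. Their poses are not given: they have to be found in the camera images.
- feeder: Fixed cheese feeder. Origin on the counter, mid-track. Track: 110 mm wide thin strip along y, at counter height; stop towards -y, handwheel towards +y. Steel rail, 32 mm tall, on the robot's side at x -103 to -67, y -270 to 150 mm; +x side open. Gearbox 64 mm square, 74 tall, at (-10, 200). Goods are clear with their centre past x = 85 or -145, or y = -245 or 285 mm.
- wheel_axis (a point): The centre of the handwheel's hub, on its vertical axis, at the wheel's upper face, 95 mm above the counter. The wheel is dark steel, 138 mm across, rim 14 mm thick, three spokes.
- crank_handle (a point): The red crank handle: an upright revolving grip 24 mm in diameter, standing on the handwheel 56 mm from its axis, from 96 to 146 mm above the counter; it spins freely on its own pin. This point is on its axis, 126 mm above the counter.
- wheel (a joint): Angle of the handwheel, rad, 0 to 18.4; grows when wound clockwise seen from above. It stays where it is left (about 2 to 4 N at the handle turns it).
- carriage (a joint): Travel of the pusher carriage towards the stop, m, 0 to 0.23; geared to the wheel: 12.5 mm per rad (78.5 mm per turn).
- pusher_face (a point): Centre of the face of the blue pusher plate that meets the cheese. Plate 90 mm wide, 12 mm thick, top 62 mm above the counter; an arm joins it to a black shoe on the rail, top 60 mm. Its axes are the feeder's; it moves towards -y.
- stop_face (a point): Centre of the face (towards +y) of the orange stop plate, fixed across the track: 100 mm wide, 12 mm thick, top 62 mm above the counter; a black clamp joins it to the rail, top 56 mm. Its place along the track varies. Axes as the feeder's.
- cheese: Block of cheese with a red wax coat and yellow ends, on the track between pusher and stop: 80 mm (its x) by 100 mm (its y, along the track) by 70 mm tall; loose, about 0.55 kg. Origin at the centre of its underside.
- cheese_front (a point): Centre of the end of the cheese nearest the stop.
- cheese_back (a point): Centre of the end of the cheese nearest the pusher.
- tin: Round tin with a green label, 66 mm in diameter, 98 mm tall, about 0.4 kg, loose. Origin at the centre of its underside. One of tin, jar and carton stands in the track; which one varies.
- jar: Round amber glass jar with a brass lid, 72 mm in diameter, 95 mm tall, about 0.38 kg, loose. Origin at the centre of its underside.
- carton: Square blue carton with a yellow band, 60 x 60 mm, 96 mm tall, about 0.25 kg, loose. Origin at the centre of its underside; x and y square to its faces.
- oil: Green glass oil bottle, 62 mm in diameter, 200 mm tall, beyond the track's open side. Origin at the centre of its underside. A bystander.
- mug: White mug, 80 mm in diameter, 90 mm tall, with a handle, beyond the handwheel. Origin at the centre of its underside. A bystander.
Mind the look-alikes: they are no part of the job. Several things have the shape of the cheese; the one meant has the colours described above.

How it is judged:
By the outcome, as a careful person would: the job done as asked, in the order asked, and still so for the second after the job is handed in, with the robot touching nothing.
It also fails if it takes over 72 s, if anything falls off the work surface, if the arm or the gripper's body presses on something with over 40 N, if the wrist force passes 120 N, or if a joint passes its speed limit or range.

## Robot

A 6-joint arm with a two-finger parallel gripper is mounted at the origin on the work surface. World frame = base frame: x ahead of the robot, y to its left, z up, the work surface at z = 0. Lengths are in m, angles in rad, forces in N, time in s.
With the tool pointing down it reaches from about 0.3 to 0.775 m from the base axis. Payload 14.6 kg.
Tool frame: the origin (TCP) lies midway between the tips of the shut fingers; the grasp point (between the pads) lies 19 mm behind it (ctrl.pinch_z is the z of the grasp point in the tool frame, in m); z points along the fingers, y is the line along which they close (so a half turn about z gives the same grasp; the last joint's range is limited). The gripper opens to 94 mm and grips with 3 to 60 N. Pads are 16 mm wide; open, the fingers measure 119 mm over their backs; the gripper's body (75 mm by 177 mm) begins 78 mm behind the grasp point.
Start: joints at [-1.263, 0.3, 1.521, -0, 1.321, -0.067], TCP at [0.201, -0.512, 0.205] pointing down, gripper open.
Joint ranges: [-3.03, 3.03], [-0.79, 2.21], [0.23, 2.52], [-1.04, 4.18], [0, 3.07], [-2.55, 2.55]. Speed limits (rad/s): [2.22, 2.22, 2.57, 3.14, 3.14, 3.14].

## Interface

Orientations are given as [roll, pitch, yaw] about the fixed x, y, z axes, in that order (R = Rz(yaw) Ry(pitch) Rx(roll)).
In Python, from station import ctrl, camera, ticket gives the robot as it stands. The module is installed in compiled form; this text tells all that it offers.
- The arm moves only by the shell command python3 -m inch 'ROWS' [FORCE]. ROWS is text: rows parted by semicolons, each of 7 numbers parted by spaces: the opening, from -1 (shut) to 1 (fully open), then the shift along the tool's x, y, z in units of 0.03 m (1.0 is 0.03 m), then the turn, a rotation vector about the tool's x, y, z in units of 10 degrees (1.0 is 10 degrees). In form: grip dx dy dz rx ry rz; .... A call has 1 to 10 rows; each row shifts and turns the commanded pose from where the row before left it, along the tool's axes as they then stand; what a row does not reach is not made up. A row lasts 1/8 s, in which the tool goes at most 62.5 mm and 10.7 degrees, less where a joint would pass 70% of its speed; a pose out of reach is approached as far as the arm can. A call with a number of a shift or a turn outside -1 to 1 is refused whole. A call with a gripper value outside its range is refused whole. The fingers move at their own pace and stop on an object; FORCE is the grip in N (left out, the last holds). Time passes only in rows, so rows that do not move let the fingers close. It gives the time, the measured TCP pose, the force, the opening and the grip force at its end, in the units of the state.
- ctrl.get_obs(): the state, without advancing time (a new reading comes with each control period).
- camera(name): name is "scene" or "top" or "wrist"; returns a dict with "img" (420x560x3 uint8, blue, green, red), "range_z" (420x560 float32, m along the optical axis (not along the pixel's ray), 0 where there is no reading), "intrinsics" (3x3 intrinsics, pixels), "view" (4x4, takes a point from world to camera coordinates). Camera axes: x right, y down, z forward; pixel columns grow to the right and rows downward; lengths in m; the calibration is good to about 2 mm. A picture is of the moment at which its call begins.
- ticket.hand_in(): hands the job in; it is judged then, once.
The state is a dict: "time_s": time; "qpos": joint angles; "joint_vel": joint speeds; "tau": joint torques, N m; "ee_pos": TCP position; "eef_rot": TCP orientation; "force": force on the tool from outside, world axes, zero at the start; "moment": the same for the moment, N m; "grip_width": finger opening in m; "grip_force": force on a finger pad.
Only numpy, scipy, OpenCV 4.12 (cv2) and the standard library are available. Lean on these libraries where they do the work, as an engineer would, in place of code of your own. Each camera call takes 0.05 s, during which the arm holds its last target. There are 200 camera calls.

## Working session

There is one attempt and no reset: what is moved stays moved. The work goes in short steps, Python scripts to look and compute and a shell command to move; the robot and the scene stay as the last step left them, time stands still between calls to the robot, and variables do not carry over. Pictures are saved under pics/ and viewed, at most 10 in all, crops included, and the job is handed in when it is done.

```bash
mkdir -p pics; cat > h.py <<'E'
import numpy as np, cv2
from station import ctrl, camera, ticket
def shot(n,f=None):
    c=camera(n)
    if f: cv2.imwrite('pics/'+f,c['img'])
    return c
def cloud(c):
    K=c['intrinsics'];d=c['range_z'];v,u=np.indices(d.shape)
    P=np.stack([(u-K[0,2])/K[0,0]*d,(v-K[1,2])/K[1,1]*d,d],-1)
    T=np.linalg.inv(c['view']);W=P@T[:3,:3].T+T[:3,3]
    W[d==0]=np.nan
    return W
E
python3 - <<'E'
from h import *
a=shot('top','top1.png');b=shot('scene','scene1.png')
np.savez('a.npz',**a);np.savez('b.npz',**b)
print(a['view'],b['view'],a['intrinsics'],ctrl.get_obs())
E
```

```text
[[-0.00772382 -0.99969776 -0.02333939  0.0049542 ]
 [-0.99663634  0.00960026 -0.081387    0.56844582]
 [ 0.08158647  0.02263227 -0.99640927  0.95024661]
 [ 0.          0.          0.          1.        ]] [[ 0.5268014   0.84989974  0.01227648 -0.30035015]
 [ 0.7434977  -0.4537534  -0.49124232 -0.39231674]
 [-0.41193622  0.26791468 -0.87093643  1.15415929]
 [ 0.          0.          0.          1.        ]] [[448.04339946   0.         277.77042766]
 [  0.         448.04339946 207.03540448]
 [  0.           0.           1.        ]] {'time_s': 0.1, 'qpos': array([-1.26261425e+00,  3.00406181e-01,  1.52153460e+00, -2.89019864e-05,
        1.32072777e+00, -6.66277651e-02]), 'joint_vel': array([ 6.36719843e-04, -1.31278495e-03,  1.01967591e-05,  1.28601616e-03,
       -1.36488675e-03,  1.22478930e-03]), 'tau': array([ 2.85563998e-03, -5.32645154e+01, -3.53281081e+01,  7.09931902e-02,
        2.35131785e-02, -6.00060844e-05]), 'ee_pos': array([ 0.20125238, -0.51158764,  0.20494161]), 'eef_rot': array([-3.14051728e+00, -4.36981008e-05,  3.74816982e-01]), 'force': array([ 0.83952314,  0.41798668, -0.30712064]), 'moment': array([ 0.0262207 , -0.04315251,  0.00830715]), 'grip_force': 0.0, 'grip_width': 0.09374246423389682}
```

View pics/top1.png

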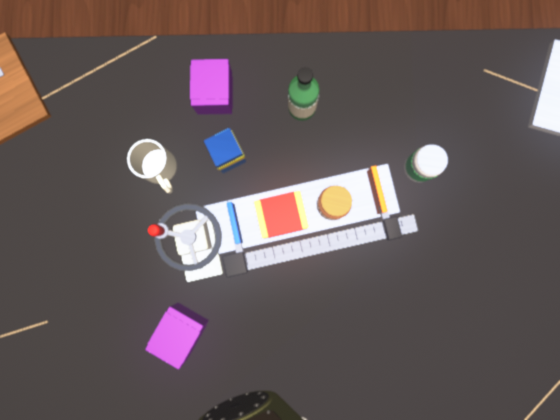

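View pics/scene1.png

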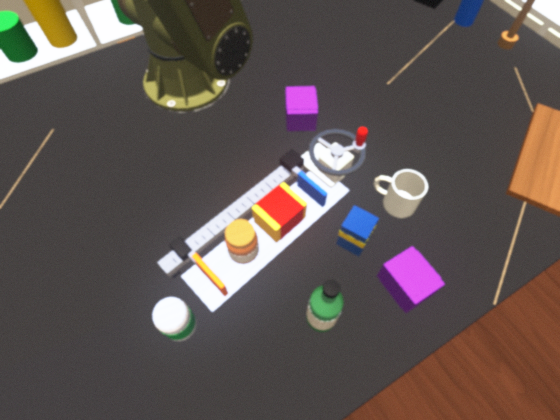

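The jar (top-view px 336,202) stands in the track between the cheese (282,214) and the orange stop (379,192). The red handle is at (154,230), the hub at about (188,237), the carton at (224,150), the tin at (430,160) and the oil bottle at (303,95). Next I measure these.

```bash
cat >> h.py <<'E'
R={'red':[((0,150,90),(4,255,255)),((175,150,90),(180,255,255))],'orange':[((9,170,120),(19,255,255))],'yellow':[((24,150,120),(34,255,255))],'blue':[((100,150,60),(118,255,255))],'magenta':[((140,100,60),(160,255,255))],'green':[((60,100,30),(85,255,255))]}
def mask(c,col):
    h=cv2.cvtColor(c['img'],cv2.COLOR_BGR2HSV)
    return sum(cv2.inRange(h,np.array(a),np.array(b)) for a,b in R[col]).astype(np.uint8)
def blobs(c,col,zlo,zhi,minA=25):
    W=cloud(c);z=W[...,2]
    m=((mask(c,col)>0)&(z>zlo)&(z<zhi)).astype(np.uint8)
    n,l,s,ce=cv2.connectedComponentsWithStats(m)
    out=[]
    for i in range(1,n):
        if s[i,4]>=minA:
            P=W[l==i]; r=cv2.minAreaRect((P[:,:2]*1000).astype(np.float32))
            out.append((ce[i].round(),s[i,4],np.median(P,0).round(4),np.round(r[0],1),np.round(r[1],1),round(r[2],1)))
    return out
E
python3 - <<'E'
from h import *
for f in 'ab':
    c=dict(np.load(f+'.npz'))
    for col,lo,hi in [('red',.06,.075),('red',.13,.155),('orange',.05,.07),('orange',.085,.11),('yellow',.055,.08),('blue',.05,.07),('blue',.085,.1),('green',.1,.21)]:
        print(f,col,lo)
        for o in blobs(c,col,lo,hi): print('  ',*o)
c=dict(np.load('a.npz'));W=cloud(c)
for (u,v) in [(336,202),(282,214),(379,192),(188,237),(154,230),(430,160),(150,160),(224,145),(305,75),(234,222)]:
    print((u,v),W[v,u].round(3))
E
```

```text
a red 0.06
   [277. 199.] 137 [5.812e-01 4.000e-04 7.160e-02] [580.1  -0.6] [12.2 64.8] 13.3
a red 0.13
   [154. 230.] 119 [0.5169 0.2331 0.145 ] [517.  235.8] [19.4 23.4] 0.6
a orange 0.05
a orange 0.085
a yellow 0.055
   [379. 189.] 131 [ 0.6009 -0.2117  0.0621] [ 602.1 -211.6] [93.2  6.7] 12.7
a blue 0.05
a blue 0.085
   [222. 147.] 793 [0.6862 0.111  0.0962] [686.4 110.8] [60.1 57.1] 25.4
a green 0.1
   [303.  92.] 436 [ 0.7822 -0.0536  0.1372] [790.  -55.3] [55.8 49.7] 84.0
b red 0.06
   [280. 206.] 941 [ 0.5562 -0.0072  0.0706] [553.6  -7.3] [83.2 67.3] 13.1
b red 0.13
   [362. 133.] 94 [0.5236 0.2317 0.1417] [521.7 233.7] [20.7 20.1] 88.9
b orange 0.05
   [211. 277.] 32 [ 0.6182 -0.2149  0.057 ] [ 615.3 -214.7] [80.   5.7] 15.9
b orange 0.085
b yellow 0.055
   [266. 221.] 51 [ 0.5703 -0.0536  0.0665] [564.  -48.7] [76.  14.4] 12.2
   [208. 270.] 136 [ 0.6028 -0.213   0.0615] [ 603.8 -213.1] [91.5  6.9] 12.2
b blue 0.05
   [469.   8.] 118 [0.236  0.9041 0.059 ] [228.7 908.9] [62.3 31.4] 19.0
   [312. 184.] 143 [0.5389 0.09   0.0606] [538.6  91.3] [84.6  9.1] 11.6
b blue 0.085
   [477.   1.] 25 [0.2481 0.9104 0.0886] [245.9 911.4] [32.4 11.5] 44.2
   [360. 222.] 721 [0.6909 0.1076 0.0957] [689.8 110.2] [59.7 61. ] 26.9
b green 0.1
   [325. 304.] 700 [ 0.8076 -0.0667  0.136 ] [800.  -59.7] [59.4 51.5] 35.7
(336, 202) [ 0.571 -0.118  0.097]
(282, 214) [ 0.55 -0.01  0.07]
(379, 192) [ 0.595 -0.212  0.061]
(188, 237) [0.504 0.179 0.096]
(154, 230) [0.517 0.233 0.148]
(430, 160) [ 0.654 -0.307  0.099]
(150, 160) [0.679 0.287 0.004]
(224, 145) [0.691 0.107 0.095]
(305, 75) [ 0.795 -0.055  0.198]
(234, 222) [0.535 0.091 0.06 ]
```

```bash
cat >> h.py <<'E'
def near(c,x,y,r,lo,hi):
    W=cloud(c).reshape(-1,3)
    k=(np.hypot(W[:,0]-x,W[:,1]-y)<r)&(W[:,2]>lo)&(W[:,2]<hi)
    return W[k]
def enc(P): 
    (x,y),r=cv2.minEnclosingCircle((P[:,:2]*1000).astype(np.float32)); return round(x,1),round(y,1),round(r,1),len(P)
E
python3 - <<'E'
from h import *
for f in 'ab':
    c=dict(np.load(f+'.npz'))
    print(f,'jar',enc(near(c,.571,-.118,.05,.09,.105)),'tin',enc(near(c,.654,-.307,.06,.092,.106)),
     'wheel',enc(near(c,.504,.179,.08,.085,.101)),'handle',enc(near(c,.518,.234,.03,.137,.16)),
     'carton',enc(near(c,.69,.108,.05,.09,.1)),'oilcap',enc(near(c,.795,-.055,.05,.18,.21)),'mug',enc(near(c,.66,.27,.07,.08,.1)))
    for n,(x,y) in dict(cheese=(.555,-.007),rail=(.45,-.1)).items():
        P=near(c,x,y,.09 if n=='cheese' else .3,.064 if n=='cheese' else .026,.075 if n=='cheese' else .036)
        if n=='cheese': P=P[(np.hypot(P[:,0]-.571,P[:,1]+.118)>.05)]
        print(n,cv2.minAreaRect((P[:,:2]*1000).astype(np.float32)),len(P))
E
```

```text
a jar (574.5, -119.3, 31.4, 759) tin (655.1, -310.5, 31.3, 724) wheel (503.7, 181.5, 68.7, 1775) handle (516.6, 235.3, 11.5, 116) carton (685.7, 110.3, 40.4, 851) oilcap (794.7, -54.5, 14.7, 221) mug (660.1, 265.6, 45.4, 338)
cheese ((549.7493896484375, -6.442752838134766), (81.44573211669922, 99.98270416259766), 12.62646484375) 1871
rail ((560.059326171875, -37.302215576171875), (294.8424377441406, 573.166015625), 24.168607711791992) 2816
b jar (577.8, -118.8, 31.8, 652) tin (658.1, -311.5, 30.4, 834) wheel (507.8, 182.3, 69.8, 1139) handle (521.6, 234.2, 11.1, 73) carton (690.1, 109.4, 40.3, 723) oilcap (797.8, -55.1, 14.5, 261) mug (666.9, 266.2, 42.5, 320)
cheese ((552.9324340820312, -6.5047607421875), (82.80442810058594, 101.33560943603516), 11.942896842956543) 1430
rail ((569.75537109375, -29.07427978515625), (308.0494079589844, 564.5497436523438), 23.529281616210938) 2397
```

```bash
python3 -m inch '1 0 0 0 0 0 -1;1 0 0 0 0 0 -1;1 0 0 0 0 0 -1;1 0 0 0 0 0 -1;1 0 0 0 0 0 -1;1 0 0 0 0 0 -1;1 0 0 0 0 0 -1;1 0 0 0 0 0 -1;1 0 0 0 0 0 -0.1;1 0 0 0 0 0 0' 20
python3 -m inch '1 0.67 1 0 0 0 0;1 0.67 1 0 0 0 0;1 0.67 1 0 0 0 0;1 0.67 1 0 0 0 0;1 0.67 1 0 0 0 0;1 0.67 1 0 0 0 0;1 0.67 1 0 0 0 0;1 0.67 1 0 0 0 0;1 0.67 1 0 0 0 0;1 0.67 1 0 0 0 0'
python3 -m inch '1 0.67 1 0 0 0 0;1 0.67 1 0 0 0 0;1 0.67 1 0 0 0 0;1 0.67 1 0 0 0 0;1 0.67 1 0 0 0 0;1 0 0 0 0 0 0;1 0 0 0 0 0 0'
```

```text
time_s: 1.35
ee_pos: [0.2013, -0.5118, 0.2053]
eef_rot: [-3.142, -0.0, 1.785]
force: [-0.5, 0.0, -0.3]
grip_width: 0.0941
grip_force: 0.0
time_s: 2.6
ee_pos: [0.4516, -0.2498, 0.2055]
eef_rot: [-3.142, 0.0, 1.785]
force: [0.2, -0.6, -0.2]
grip_width: 0.0938
grip_force: 0.0
time_s: 3.48
ee_pos: [0.5753, -0.1205, 0.2053]
eef_rot: [-3.141, -0.0, 1.787]
force: [-0.1, 0.0, 0.2]
grip_width: 0.0936
grip_force: 0.0
```

```bash
python3 - <<'E'
from h import *
w=shot('wrist','w1.png')
print(enc(near(w,.576,-.119,.05,.09,.105)), 'below lid',[ (z,enc(near(w,.576,-.119,.05,z,z+.008))) for z in (.04,.05,.06,.07,.08) if len(near(w,.576,-.119,.05,z,z+.008))])
E
```

```text
(577.4, -120.4, 31.5, 3570) below lid [(0.04, (573.4, -100.8, 30.1, 51)), (0.05, (574.0, -109.1, 34.1, 53)), (0.06, (577.3, -119.5, 35.4, 318)), (0.07, (575.8, -115.0, 31.7, 140)), (0.08, (572.8, -104.2, 26.1, 56))]
```

View pics/w1.png

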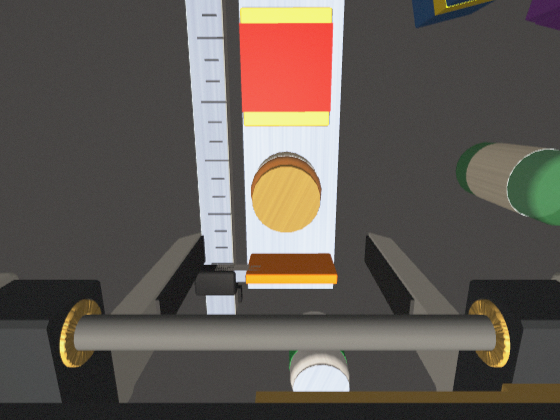

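The jar lid (px 286,198) lies centred between the fingers, with clear gaps to the cheese end (row 125) and the stop (row 255). I go down and grip.

```bash
python3 -m inch '1 0 0.06 0.9 0 0 0;1 0 0 0.9 0 0 0;1 0 0 0.9 0 0 0;1 0 0 0.9 0 0 0;1 0 0 0.9 0 0 0;1 0 0 0.87 0 0 0;1 0 0 0 0 0 0' 20
python3 -m inch '-1 0 0 0 0 0 0;-1 0 0 0 0 0 0;-1 0 0 0 0 0 0;-1 0 0 0 0 0 0;-1 0 0 0 0 0 0;-1 0 0 0 0 0 0' 20
```

```text
time_s: 4.4
ee_pos: [0.576, -0.1204, 0.043]
eef_rot: [-3.139, -0.001, 1.787]
force: [-0.1, 0.1, 0.7]
grip_width: 0.094
grip_force: 0.0
time_s: 5.15
ee_pos: [0.5775, -0.1201, 0.0454]
eef_rot: [3.141, 0.001, 1.789]
force: [-3.2, -1.1, 7.5]
grip_width: 0.0715
grip_force: 20.0
```

```bash
python3 -m inch '-1 0 0 -0.4 0 0 0;-1 0 0 -0.8 0 0 0;-1 0 0 -0.8 0 0 0;-1 0 0 0 0 0 0;-1 0 0 0 0 0 0' 25
python3 -m inch '-1 0 -0.4 0 0 0 0;-1 0 -0.7 0 0 0 0;-1 0 -0.8 0 0 0 0;-1 0 -0.8 0 0 0 0;-1 0 -0.8 0 0 0 0;-1 0 -0.8 0 0 0 0;-1 0 -0.8 0 0 0 0;-1 0 -0.7 0 0 0 0;-1 0 -0.4 0 0 0 0;-1 0 0 0 0 0 0'
```

```text
time_s: 5.78
ee_pos: [0.5769, -0.1197, 0.1035]
eef_rot: [-3.141, -0.001, 1.789]
force: [-0.2, -0.3, -5.4]
grip_width: 0.071
grip_force: 25.0
time_s: 7.02
ee_pos: [0.3952, -0.1601, 0.1043]
eef_rot: [-3.142, -0.0, 1.788]
force: [-0.1, 0.4, -4.1]
grip_width: 0.0715
grip_force: 25.0
```

```bash
python3 -m inch '-1 0 0 0.6 0 0 0;-1 0 0 0.7 0 0 0;-1 0 0 0.4 0 0 0;-1 0 0 0.15 0 0 0;-1 0 0 0.05 0 0 0;-1 0 0 0 0 0 0;-1 0 0 0 0 0 0'
python3 - <<'E'
from h import *
w=shot('scene','s2.png')
P=near(w,.395,-.16,.055,.006,.09);print(np.sort(P[:,2])[:10], ctrl.get_obs()['force'])
E
```

```text
time_s: 7.9
ee_pos: [0.396, -0.1601, 0.0478]
eef_rot: [3.141, 0.0, 1.788]
force: [-0.3, 0.5, -3.5]
grip_width: 0.0711
grip_force: 25.0
[0.00650039 0.00740382 0.00757563 0.00768225 0.00772671 0.00785631
 0.0081174  0.00818452 0.0084555  0.00848873] [-0.53317823 -0.2540184  -2.91539152]
```

View pics/s2.png

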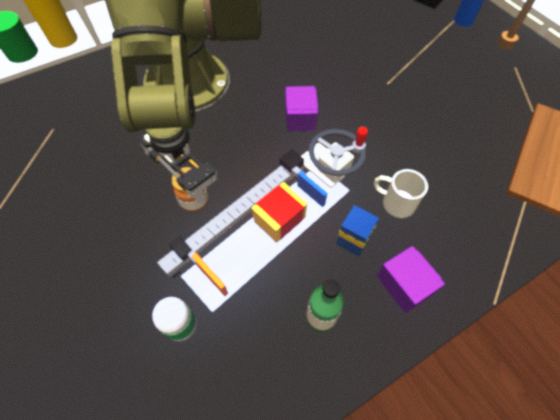

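The jar (px 192,190) is on the robot's side of the rail, upright and still held, with the track clear. I lower it the last couple of millimetres, then release.

```bash
python3 -m inch '-1 0 0 0.05 0 0 0;-1 0 0 0.04 0 0 0;-1 0 0 0 0 0 0;-1 0 0 0 0 0 0'
```

```text
time_s: 8.45
ee_pos: [0.3959, -0.1601, 0.0453]
eef_rot: [3.141, 0.0, 1.789]
force: [-4.3, 3.4, 9.7]
grip_width: 0.0714
grip_force: 25.0
```

```bash
python3 -m inch '0.9 0 0 0 0 0 0;1 0 0 0 0 0 0;1 0 0 0 0 0 0;1 0 0 -0.5 0 0 0;1 0 0 -0.9 0 0 0;1 0 0 -1 0 0 0;1 0 0 -1 0 0 0;1 0 0 -1 0 0 0;1 0 0 -1 0 0 0;1 0 0 0 0 0 0'
python3 -m inch '1 1 0.57 0 0 0 0;1 1 0.57 0 0 0 0;1 1 0.57 0 0 0 0;1 1 0.57 0 0 0 0;1 1 0.57 0 0 0 0;1 1 0.57 0 0 0 0;1 1 0.57 0 0 0 0;1 1 0.57 0 0 0 0;1 0.8 0.57 0 0 0 0;1 0.7 0.57 0 0 0 0'
python3 -m inch '1 0.6 0.57 0 0 0 0;1 0.3 0.56 0 0 0 0;1 0 0 0 0 0 0;1 0 0 0 0 0 0'
python3 - <<'E'
from h import *
w=shot('wrist','w2.png');np.savez('w.npz',**w);t=shot('top','t2.png');s=shot('scene')
for c in (w,t,s):
  for q in [('jar',.396,-.16,.055,.09,.105),('wheel',.506,.182,.08,.085,.101),('handle',.519,.235,.03,.137,.16)]:
    P=near(c,*q[1:])
    if len(P): print(q[0],enc(P))
print(ctrl.get_obs()['ee_pos'])
E
```

```text
time_s: 9.7
ee_pos: [0.3964, -0.1603, 0.2093]
eef_rot: [3.138, 0.003, 1.789]
force: [0.3, 0.2, -1.2]
grip_width: 0.0939
grip_force: 0.0
time_s: 10.95
ee_pos: [0.501, 0.1562, 0.2061]
eef_rot: [-3.141, 0.0, 1.789]
force: [0.9, 0.5, 0.1]
grip_width: 0.0937
grip_force: 0.0
time_s: 11.45
ee_pos: [0.5279, 0.1884, 0.2063]
eef_rot: [-3.141, 0.0, 1.788]
force: [-0.1, 0.5, 0.5]
grip_width: 0.094
grip_force: 0.0
wheel (506.7, 181.5, 69.6, 7950)
handle (519.4, 235.0, 11.8, 765)
jar (393.6, -158.6, 31.6, 801)
wheel (503.9, 180.5, 68.5, 1296)
jar (398.4, -157.8, 32.4, 523)
wheel (508.2, 182.6, 69.7, 1139)
handle (521.3, 233.9, 10.9, 72)
[0.52807829 0.18839121 0.20676387]
```

View pics/w2.png

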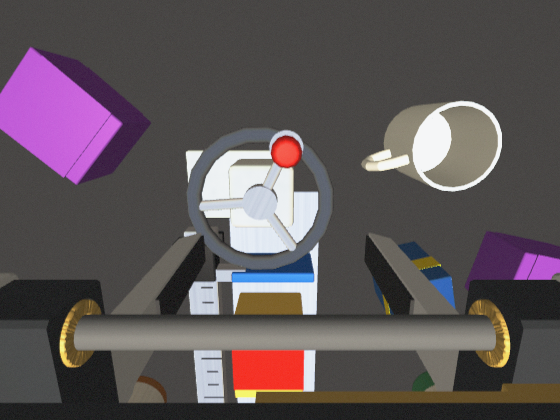

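The handle (px 286,150) is found at (0.5195, 0.2350) and the hub (261,202) at (0.5065, 0.182). The jar stands where I left it. I move over the handle, go down and grip lightly.

```bash
python3 -m inch '1 0.8 0.06 0 0 0 0;1 0.78 0 0 0 0 0;1 0 0 0.8 0 0 0;1 0 0 0.8 0 0 0;1 0 0 0.8 0 0 0;1 0 0 0.6 0 0 0;1 0 0 0.32 0 0 0;1 0 0 0 0 0 0'
python3 -m inch '-1 0 0 0 0 0 0;-1 0 0 0 0 0 0;-1 0 0 0 0 0 0;-1 0 0 0 0 0 0;-1 0 0 0 0 0 0;-1 0 0 0 0 0 0;-1 0 0 0 0 0 0;-1 0 0 0 0 0 0' 12
python3 - <<'E'
import numpy as np
a0=63.8
for i in range(19):
    a=np.radians([a0-20*i,a0-20*i-20]);
    print(i,a0-20*i, *(56/30*np.array([np.diff(np.sin(a))[0],np.diff(np.cos(a))[0]])).round(2))
E
```

```text
time_s: 12.6
ee_pos: [0.5199, 0.2355, 0.1069]
eef_rot: [-3.141, 0.0, 1.788]
force: [-0.8, -0.1, 0.1]
grip_width: 0.094
grip_force: 0.0
time_s: 13.6
ee_pos: [0.5199, 0.2355, 0.107]
eef_rot: [-3.141, 0.0, 1.789]
force: [-0.8, -0.7, 0.6]
grip_width: 0.0235
grip_force: 12.0
0 63.8 -0.38 0.52
1 43.8 -0.54 0.36
2 23.799999999999997 -0.63 0.15
3 3.799999999999997 -0.64 -0.07
4 -16.200000000000003 -0.58 -0.29
5 -36.2 -0.45 -0.47
6 -56.2 -0.26 -0.59
7 -76.2 -0.04 -0.65
8 -96.2 0.18 -0.62
9 -116.2 0.38 -0.52
10 -136.2 0.54 -0.36
11 -156.2 0.63 -0.15
12 -176.2 0.64 0.07
13 -196.2 0.58 0.29
14 -216.2 0.45 0.47
15 -236.2 0.26 0.59
16 -256.2 0.04 0.65
17 -276.2 -0.18 0.62
18 -296.2 -0.38 0.52
```

```bash
python3 -m inch '-1 -0.38 0.52 0 0 0 0;-1 -0.54 0.36 0 0 0 0;-1 -0.63 0.15 0 0 0 0;-1 -0.64 -0.07 0 0 0 0;-1 -0.58 -0.29 0 0 0 0;-1 0 0 0 0 0 0;-1 0 0 0 0 0 0'
```

```text
time_s: 14.48
ee_pos: [0.557, 0.1581, 0.107]
eef_rot: [-3.14, -0.0, 1.788]
force: [-5.7, 1.0, 2.9]
grip_width: 0.0236
grip_force: 12.0
```

```bash
python3 -m inch '-1 -0.45 -0.47 0 0 0 0;-1 -0.26 -0.59 0 0 0 0;-1 -0.04 -0.65 0 0 0 0;-1 0.18 -0.62 0 0 0 0;-1 0.38 -0.52 0 0 0 0;-1 0.54 -0.36 0 0 0 0;-1 0.63 -0.15 0 0 0 0;-1 0.64 0.07 0 0 0 0;-1 0.58 0.29 0 0 0 0;-1 0 0 0 0 0 0'
```

```text
time_s: 15.72
ee_pos: [0.4553, 0.2049, 0.1071]
eef_rot: [-3.141, -0.001, 1.79]
force: [-6.0, 4.7, 4.5]
grip_width: 0.0235
grip_force: 12.0
```

```bash
python3 -m inch '-1 0.45 0.47 0 0 0 0;-1 0.26 0.59 0 0 0 0;-1 0.04 0.65 0 0 0 0;-1 -0.18 0.62 0 0 0 0;-1 -0.38 0.52 0 0 0 0;-1 -0.54 0.36 0 0 0 0;-1 -0.63 0.15 0 0 0 0;-1 -0.64 -0.07 0 0 0 0;-1 -0.58 -0.29 0 0 0 0;-1 0 0 0 0 0 0'
python3 - <<'E'
from h import *
t=shot('top');s=shot('scene')
p=ctrl.get_obs();v=p['ee_pos'][:2]-[.5065,.1818];print(np.hypot(*v),np.degrees(np.arctan2(v[1],v[0])),p['force'])
for c in (t,s):
    for o in blobs(c,'red',.06,.075): print(*o)
    for o in blobs(c,'blue',.05,.07): print('blue',*o)
E
```

```text
time_s: 16.98
ee_pos: [0.5569, 0.1574, 0.1071]
eef_rot: [-3.14, -0.001, 1.787]
force: [-5.2, 1.3, 3.3]
grip_width: 0.0236
grip_force: 12.0
0.0559658769934155 -25.20985021772464 [-5.26050723  0.75882462  3.70677743]
[262. 221.] 1037 [ 0.5682 -0.0615  0.0707] [565.3 -61.3] [82.5 67.1] 13.1
blue [469.   8.] 122 [0.2371 0.9059 0.0593] [229.1 909.3] [61.7 28.7] 20.5
blue [292. 219.] 27 [5.95e-01 5.00e-04 6.22e-02] [589.6  -0.6] [27.7  6.1] 5.4
```

```bash
python3 -m inch '-1 -0.45 -0.47 0 0 0 0;-1 -0.26 -0.59 0 0 0 0;-1 -0.04 -0.65 0 0 0 0;-1 0.18 -0.62 0 0 0 0;-1 0.38 -0.52 0 0 0 0;-1 0.54 -0.36 0 0 0 0;-1 0.63 -0.15 0 0 0 0;-1 0.64 0.07 0 0 0 0;-1 0.58 0.29 0 0 0 0;-1 0 0 0 0 0 0'
python3 -m inch '-1 0.45 0.47 0 0 0 0;-1 0.26 0.59 0 0 0 0;-1 0.04 0.65 0 0 0 0;-1 -0.18 0.62 0 0 0 0;-1 -0.38 0.52 0 0 0 0;-1 -0.54 0.36 0 0 0 0;-1 -0.63 0.15 0 0 0 0;-1 -0.64 -0.07 0 0 0 0;-1 -0.58 -0.29 0 0 0 0;-1 0 0 0 0 0 0'
python3 - <<'E'
from h import *
s=shot('scene','s3.png')
y=np.radians(12.4);F=lambda P:np.c_[(P[:,:2]-[.5585,-.0112])@[np.cos(y),np.sin(y)],(P[:,:2]-[.5585,-.0112])@[-np.sin(y),np.cos(y)]]*1000
for o in blobs(s,'red',.06,.075): print(*o, F(np.array([o[3]/1000])))
P=near(s,.585,-.14,.1,.064,.075);print('cheese top',cv2.minAreaRect((P[:,:2]*1000).astype(np.float32)),np.percentile(F(P)[:,1],[1,99]))
P=near(s,.605,-.213,.06,.055,.0635);print('stop top',np.percentile(F(P)[:,1],[2,98]))
v,u=140,150; cv2.imwrite('pics/s3c.png',cv2.resize(s['img'][140:340,140:400],None,fx=3,fy=3))
E
```

```text
time_s: 18.32
ee_pos: [0.4553, 0.2047, 0.1071]
eef_rot: [3.142, -0.001, 1.79]
force: [-5.8, 4.4, 6.0]
grip_width: 0.0235
grip_force: 12.0
time_s: 19.58
ee_pos: [0.5569, 0.1573, 0.1072]
eef_rot: [-3.14, -0.0, 1.787]
force: [-5.7, 0.1, 4.9]
grip_width: 0.0237
grip_force: 12.0
[235. 244.] 1154 [ 0.5847 -0.138   0.0707] [ 582.1 -137.7] [82.7 68.9] 11.8 [[  -4.11455312 -128.61679693]]
cheese top ((584.7957763671875, -147.96728515625), (86.77496337890625, 146.18161010742188), 16.592748641967773) [-178.37069007  -79.81015572]
stop top [-211.82976712 -168.128906  ]
```

View pics/s3c.png

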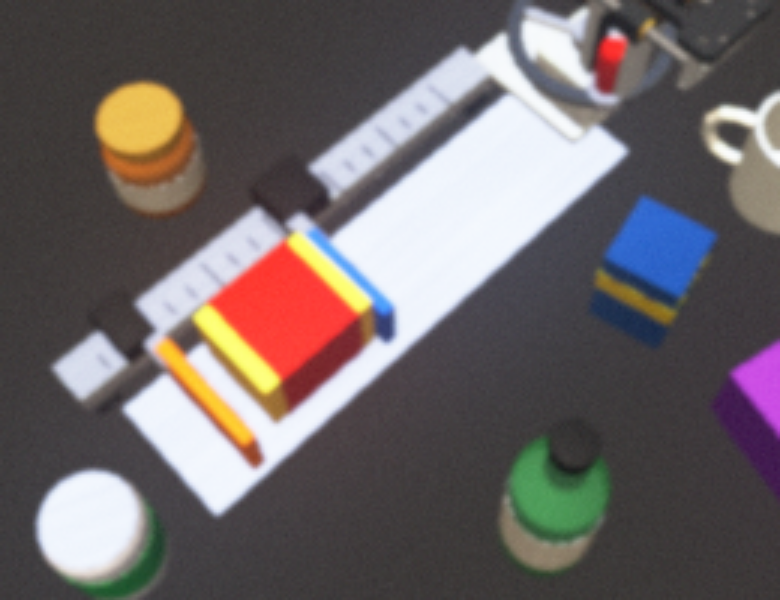

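The cheese is square to the pusher, with about 22 mm (roughly 100° of wheel) left to the stop. I wind 80°, then creep while watching the force.

```bash
python3 -m inch '-1 -0.45 -0.47 0 0 0 0;-1 -0.26 -0.59 0 0 0 0;-1 -0.04 -0.65 0 0 0 0;-1 0.09 -0.32 0 0 0 0;-1 0.09 -0.3 0 0 0 0;-1 0 0 0 0 0 0;-1 0 0 0 0 0 0'
python3 -m inch '-1 0.08 -0.14 0 0 0 0;-1 0.08 -0.14 0 0 0 0;-1 0 0 0 0 0 0;-1 0 0 0 0 0 0'
python3 - <<'E'
from h import *
s=shot('scene')
y=np.radians(12.4);F=lambda P:((P[:,:2]-[.5585,-.0112])@[-np.sin(y),np.cos(y)])*1000
P=near(s,.585,-.14,.1,.066,.075);print(np.percentile(F(P),[1,99]))
P=near(s,.605,-.213,.06,.055,.0635);print(np.percentile(F(P),[2,98]))
E
```

```text
time_s: 20.5
ee_pos: [0.493, 0.1263, 0.1072]
eef_rot: [-3.141, 0.001, 1.789]
force: [-3.1, -7.1, 6.5]
grip_width: 0.0234
grip_force: 12.0
time_s: 21.0
ee_pos: [0.4838, 0.1293, 0.1072]
eef_rot: [-3.141, 0.001, 1.789]
force: [-3.4, -5.4, 5.9]
grip_width: 0.0235
grip_force: 12.0
[-196.82509064  -98.88918961]
[-211.85497528 -165.68993654]
```

```bash
python3 -m inch '-1 0.1 -0.13 0 0 0 0;-1 0 0 0 0 0 0;-1 0 0 0 0 0 0'
python3 -m inch '-1 0.11 -0.12 0 0 0 0;-1 0 0 0 0 0 0;-1 0 0 0 0 0 0'
python3 -m inch '-1 0.12 -0.11 0 0 0 0;-1 0 0 0 0 0 0;-1 0 0 0 0 0 0'
```

```text
time_s: 21.42
ee_pos: [0.4794, 0.1315, 0.1071]
eef_rot: [-3.141, 0.001, 1.789]
force: [-3.5, -4.5, 5.7]
grip_width: 0.0233
grip_force: 12.0
time_s: 21.8
ee_pos: [0.4751, 0.134, 0.1072]
eef_rot: [-3.141, 0.001, 1.789]
force: [-4.0, -3.9, 6.0]
grip_width: 0.0236
grip_force: 12.0
time_s: 22.18
ee_pos: [0.4733, 0.1373, 0.1074]
eef_rot: [3.136, 0.0, 1.788]
force: [14.3, 1.3, -4.9]
grip_width: 0.0235
grip_force: 12.0
```

The force jumped, so the cheese is against the stop. I check the picture before letting go.

```bash
python3 - <<'E'
from h import *
s=shot('scene');t=shot('wrist')
y=np.radians(12.4);F=lambda P:((P[:,:2]-[.5585,-.0112])@[-np.sin(y),np.cos(y)])*1000
P=near(s,.585,-.14,.1,.066,.075);print(np.percentile(F(P),[1,99]))
cv2.imwrite('pics/s4c.png',cv2.resize(s['img'][140:340,140:400],None,fx=3,fy=3))
E
```

```text
[-199.16502025 -101.65668244]
```

View pics/s4c.png

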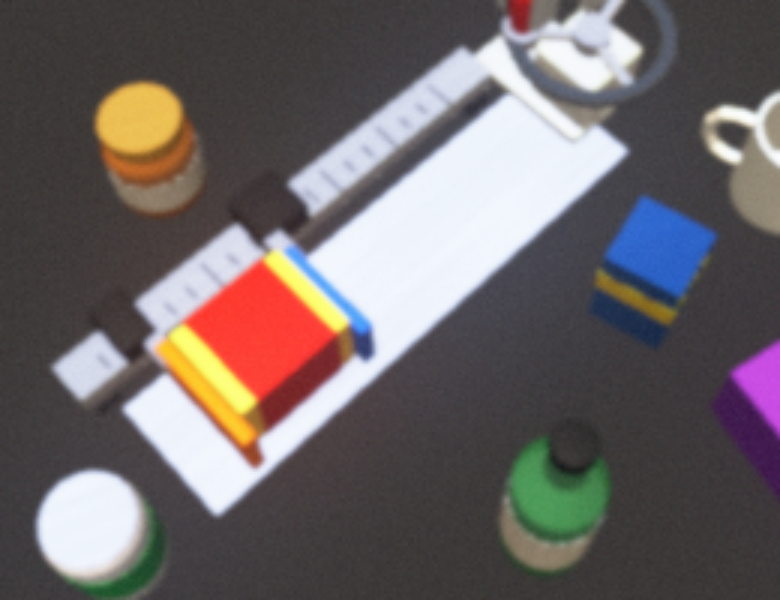

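The cheese (px 260,340) lies flush against the orange stop, with the pusher against its back. I let go and rise.

```bash
python3 -m inch '0.9 0 0 0 0 0 0;1 0 0 0 0 0 0;1 0 0 0 0 0 0;1 0 0 -0.7 0 0 0;1 0 0 -1 0 0 0;1 0 0 -1 0 0 0;1 0 0 -1 0 0 0;1 0 0 -0.5 0 0 0;1 0 0 0 0 0 0;1 0 0 0 0 0 0'
python3 - <<'E'
from h import *
s=shot('scene')
y=np.radians(12.4);F=lambda P:((P[:,:2]-[.5585,-.0112])@[-np.sin(y),np.cos(y)])*1000
P=near(s,.585,-.14,.1,.066,.075);print(np.percentile(F(P),[1,99]))
cv2.imwrite('pics/s5.png',s['img'])
E
```

```text
time_s: 23.52
ee_pos: [0.4706, 0.1371, 0.2318]
eef_rot: [-3.14, -0.0, 1.789]
force: [0.7, 0.3, 0.2]
grip_width: 0.0939
grip_force: 0.0
[-199.19207701 -101.53580281]
```

View pics/s5.png

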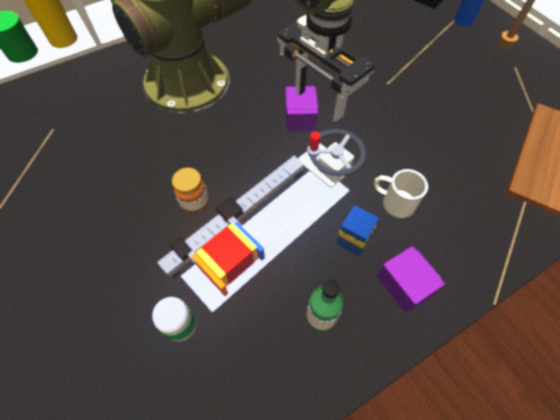

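The gripper is clear above the wheel. The cheese (228,255) is still flush against the stop, the jar (190,190) is upright, and the other things are where they were.

```bash
python3 -c "
from station import ticket; print(ticket.hand_in())"
```

```text
the job is handed in; nothing more can be done
None
```

The jar stands upright on the counter, clear of the feeder on the robot's side; the cheese is wound squarely up against the orange stop, the handle is released, and the job was handed in at about 23.6 s.

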